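# Re-rack the screwdrivers by handle colour

### The arm

A 6-joint arm with a two-finger parallel gripper is mounted at the origin on a cart in front of the work surface, level with it; the furniture and walls round the work are solid. World frame = base frame: x ahead of the robot, y to its left, z up, the work surface at z = 0. Lengths are in m, angles in rad, forces in N, time in s.
With the tool pointing down it reaches from about 0.35 to 0.775 m from the base axis. Payload 5.5 kg.
Tool frame: the origin (TCP) lies between the finger pads; the fingertips stand 19 mm ahead of it and the grasp point (between the pads) is the TCP (env.tcp_to_tips is the distance from the TCP to the fingertips, in m); z points along the fingers, y is the direction in which the jaws open and shut (so a half turn about z gives the same grasp; the last joint's range is limited). The gripper opens to 85 mm and grips with 20 to 120 N. Pads are 22 mm wide; open, the fingers measure 114 mm over their backs; the gripper's body (76 mm by 85 mm) begins 54 mm behind the grasp point. The pads swing forward as they close: fully open they stand 13 mm farther back than shut.
Start: joints at [1.111, 0.313, 0.046, 1.304, 0, 1.431], TCP at [0.181, 0.546, 0.25] pointing down, gripper open.
Joint ranges: [-2.76, 2.76], [-0.86, 1.69], [-1.03, 1.26], [-2.2, 2.34], [-1.47, 1.5], [-3.14, 3.14]. Speed limits (rad/s): [2.57, 2.57, 3.14, 3.14, 3.14, 3.14].

### API

Orientations are given as a unit quaternion [w, x, y, z].
In Python, from workcell import env, eyes, job gives the robot as it stands. The module is installed in compiled form; this text tells all that it offers.
- The arm moves only by the tool move_arm, never from a script. Its argument "commands" is a list of rows, each a list of 3 entries, a list of its own where there are three numbers: the shift along the world's x, y, z as a fraction of full scale, then the turn, a rotation vector about the world's x, y, z as a fraction of full scale, then the gripper command: -1 is shut, 1 is fully open, values between are in proportion. In form: [[[x, y, z], [wx, wy, wz], gripper], ...]. A call has 1 to 5 rows; each row shifts and turns the commanded pose from where the row before left it; what a row does not reach is not made up. Full scale, the value 1, is 0.04 m for a shift and 8 degrees for a turn. A row lasts 1/10 s, in which the tool goes at most 50 mm and 8.59 degrees, less where a joint would pass 70% of its speed; a pose out of reach is approached as far as the arm can. A call with a number of a shift or a turn outside -1 to 1 is refused whole. A call with a gripper value outside its range is refused whole. The fingers move at their own pace and stop on an object; "newtons" is the grip in N (left out, the last holds). Time passes only in rows, so rows that do not move let the fingers close. It gives the time, the measured TCP pose, the force and the opening at its end, in the units of the state.
- env.get_state(): the state, without advancing time (a new reading comes with each control period).
- eyes.read_camera(name): name is "scene" or "side" or "wrist"; returns a dict with "frame" (400x640x3 uint8, red, green, blue), "mtx" (3x3 intrinsics, pixels), "camera_from_world" (4x4, takes a point from world to camera coordinates); the wrist camera has in their place "mount" (4x4, takes a point from camera to tool coordinates, whose origin is the TCP and whose axes are the flange's). Camera axes: x right, y down, z forward; pixel columns grow to the right and rows downward; lengths in m; the calibration is good to about 2 mm. A picture is of the moment at which its call begins: read the wrist's pose just before it. There is no depth.
- job.hand_in(): hands the job in, once; it reports no verdict.
The state is a dict: "clock": time; "joint_pos": joint angles; "qvel": joint speeds; "tau": joint torques, N m; "tcp_pos": TCP position; "orientation": TCP orientation; "wrist_force": force on the tool from outside, world axes, zero at the start; "ft_torque": the same for the moment, N m; "finger_gap": finger opening in m.
Only numpy, scipy, OpenCV 4.12 (cv2) and the standard library are available. Lean on these libraries where they do the work, as an engineer would, in place of code of your own. Each camera call takes 0.05 s, during which the arm holds its last target.

### The job

The old plywood rack is going out of use: move the four screwdrivers standing in it into the grey steel rack, each into the flared bush of its own handle colour, so that the row stands in the order the bushes show. Leave every driver hanging upright with its handle seated fully home in its bush. Do not push or knock over the little brown dropper bottle or the tape measure beside the racks.

Things in the scene. Friction and masses are not known exactly. Their poses are not given: they have to be found in the camera images.
- red_driver: screwdriver, red handle, 154 mm long, 60 g, tip down in one of the old plywood rack's holes (13 mm wide, 50 mm apart in a straight row; board top 90 mm up; lift 90 mm to free it). Origin at the tip, z up the tool. Blade 8 mm thick, 0 to 84 mm; handle 15 to 17 mm thick, 84.5 to 154 mm, its lower end rests on the board. Grip the handle across the row, fingertips 105 mm or more above the tip
- orange_driver: screwdriver, orange handle, 144 mm long, 60 g, tip down in one of the old plywood rack's holes (13 mm wide, 50 mm apart in a straight row; board top 90 mm up; lift 90 mm to free it). Origin at the tip, z up the tool. Blade 8 mm thick, 0 to 84 mm; handle 15 to 17 mm thick, 84.5 to 144 mm, its lower end rests on the board. Grip the handle across the row, fingertips 105 mm or more above the tip
- yellow_driver: screwdriver, yellow handle, 150 mm long, 60 g, tip down in one of the old plywood rack's holes (13 mm wide, 50 mm apart in a straight row; board top 90 mm up; lift 90 mm to free it). Origin at the tip, z up the tool. Blade 8 mm thick, 0 to 84 mm; handle 15 to 17 mm thick, 84.5 to 150 mm, its lower end rests on the board. Grip the handle across the row, fingertips 105 mm or more above the tip
- blue_driver: screwdriver, blue handle, 149 mm long, 60 g, tip down in one of the old plywood rack's holes (13 mm wide, 50 mm apart in a straight row; board top 90 mm up; lift 90 mm to free it). Origin at the tip, z up the tool. Blade 8 mm thick, 0 to 84 mm; handle 15 to 17 mm thick, 84.5 to 149 mm, its lower end rests on the board. Grip the handle across the row, fingertips 105 mm or more above the tip
- red_cup: flared red plastic bush, fixed, one of four 50 mm apart in a straight row on the grey steel rack's shelf (52 x 232 mm, top face 90 mm up). Origin on its axis at the shelf's top; z up, y along the row. Funnel: mouth 30 mm wide inside, 35 outside, 13 mm above the origin; throat 14 mm. A seated driver's handle end sits in the funnel, its tip 82 to 84 mm below the origin
- orange_cup: flared orange plastic bush, fixed, one of four 50 mm apart in a straight row on the grey steel rack's shelf (52 x 232 mm, top face 90 mm up). Origin on its axis at the shelf's top; z up, y along the row. Funnel: mouth 30 mm wide inside, 35 outside, 13 mm above the origin; throat 14 mm. A seated driver's handle end sits in the funnel, its tip 82 to 84 mm below the origin
- yellow_cup: flared yellow plastic bush, fixed, one of four 50 mm apart in a straight row on the grey steel rack's shelf (52 x 232 mm, top face 90 mm up). Origin on its axis at the shelf's top; z up, y along the row. Funnel: mouth 30 mm wide inside, 35 outside, 13 mm above the origin; throat 14 mm. A seated driver's handle end sits in the funnel, its tip 82 to 84 mm below the origin
- blue_cup: flared blue plastic bush, fixed, one of four 50 mm apart in a straight row on the grey steel rack's shelf (52 x 232 mm, top face 90 mm up). Origin on its axis at the shelf's top; z up, y along the row. Funnel: mouth 30 mm wide inside, 35 outside, 13 mm above the origin; throat 14 mm. A seated driver's handle end sits in the funnel, its tip 82 to 84 mm below the origin
- oil_bottle: small brown dropper bottle with a black cap, 34 mm wide, 102 mm tall, loose on the bench left of the racks; origin under its centre. Left of and behind it stands a leaning white panel, 0.5 m tall, on a stack of glass: swing the arm in front of it
- tape_measure: yellow tape measure, 89 x 58 x 64 mm, loose on the bench beside the racks; origin under its centre

How it is judged:
By the outcome, as a careful person would: the job done as asked, in the order asked, and still so for the second after the job is handed in, with the robot touching nothing.
It also fails if it takes over 115 s, if anything falls off the work surface, if the arm or the gripper's body presses on something with over 40 N, if the wrist force passes 120 N, or if a joint passes its speed limit or range.

## Working session

There is one attempt and no reset: what is moved stays moved. The work goes in short steps, Python scripts to look and compute and a tool call to move; the robot and the scene stay as the last step left them, time stands still between calls to the robot, and variables do not carry over. Pictures are saved under pics/ and viewed, and the job is handed in when it is done.

Besides the shell and the picture viewer there is one more tool, called after "Emit:" in YAML: its name, and indented under it one key for each argument. move_arm: Moves the arm, as the interface text tells. Its arguments: {"type":"object","properties":{"commands":{"type":"array","items":{"type":"array"}},"newtons":{"type":"number"}},"required":["commands"]}

```bash
mkdir -p pics; cat > h.py <<'E'
import numpy as np, cv2
from workcell import env, eyes, job
def shot(n,tag):
    d=eyes.read_camera(n); cv2.imwrite(f'pics/{tag}.png',d['frame'][:,:,::-1]); np.savez(f'{tag}.npz',**d); return d
E
python3 - <<'E'
from h import *
s=env.get_state(); print(s)
for n in ['scene','side','wrist']:
    d=shot(n,n+'0'); print({k:v for k,v in d.items() if k!='frame'})
E
```

```text
{'clock': 0.0, 'joint_pos': array([ 1.11141360e+00,  3.14005359e-01,  4.49930026e-02,  1.30359887e+00,
       -8.98620815e-06,  1.43119642e+00]), 'qvel': array([ 0.00037659, -0.00134613,  0.0018352 , -0.00091558,  0.00065946,
        0.00098965]), 'tau': array([-9.04321460e-04, -4.80621743e+01,  2.98536658e+01,  1.93424028e-02,
       -3.51179724e-04,  5.36568976e-06]), 'tcp_pos': array([0.18055836, 0.54542053, 0.24941175]), 'orientation': array([-2.63436171e-04,  1.59210933e-01,  9.87244172e-01, -8.68383567e-04]), 'wrist_force': array([-0.62573363, -0.37340233, -0.82671805]), 'ft_torque': array([-0.00653287,  0.04270129,  0.0120123 ]), 'finger_gap': 0.08542975858618519}
{'mtx': array([[364.97446601,   0.        , 321.44384496],
       [  0.        , 364.97446601, 198.70379548],
       [  0.        ,   0.        ,   1.        ]]), 'camera_from_world': array([[-0.57355483, -0.81905295, -0.01367935,  0.28347964],
       [-0.35159409,  0.26122339, -0.89896826,  0.29229192],
       [ 0.73987597, -0.51079801, -0.43780012,  0.44759919],
       [ 0.        ,  0.        ,  0.        ,  1.   
[... 253 characters left out ...]
,
       [-0.25655585,  0.5764769 , -0.77579216,  0.1991357 ],
       [ 0.29413227, -0.71802115, -0.63081839,  0.93003456],
       [ 0.        ,  0.        ,  0.        ,  1.        ]])}
{'mtx': array([[320.96542009,   0.        , 311.57928439],
       [  0.        , 320.96542009, 200.01105912],
       [  0.        ,   0.        ,   1.        ]]), 'mount': array([[ 5.33188875e-04, -9.55933830e-01, -2.93581723e-01,
         7.41638127e-02],
       [ 9.99999589e-01,  2.94252665e-04,  8.58032225e-04,
         7.51703414e-04],
       [-7.33834827e-04, -2.93582059e-01,  9.55933594e-01,
        -1.24180314e-01],
       [ 0.00000000e+00,  0.00000000e+00,  0.00000000e+00,
         1.00000000e+00]])}
```

View pics/scene0.png

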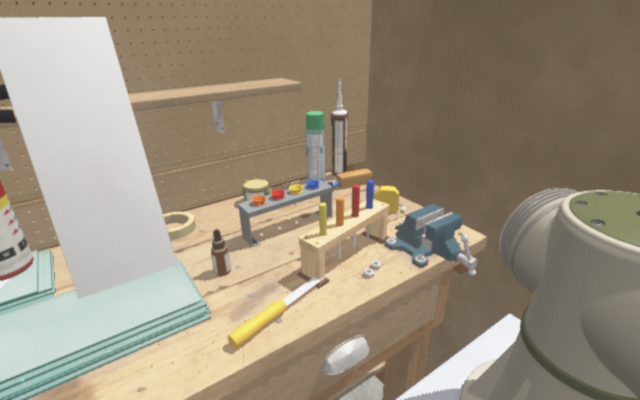

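View pics/side0.png

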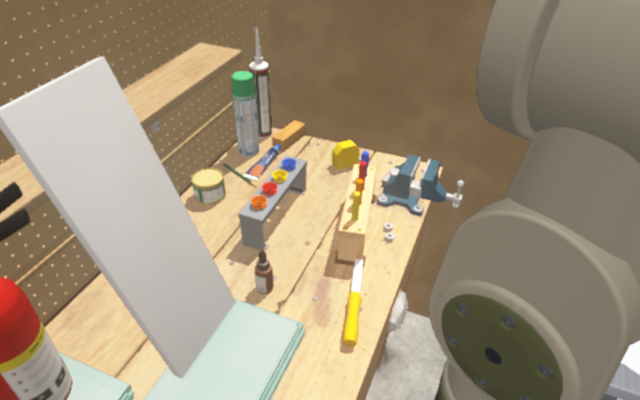

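View pics/wrist0.png

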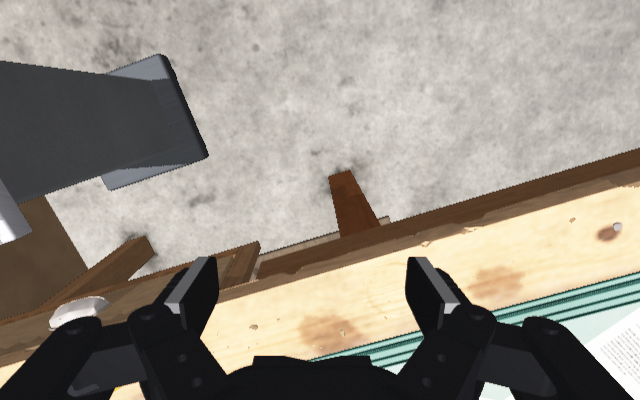

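The scene view shows the old rack around (345,225), with yellow, orange, red and blue drivers from near to far. The steel rack is around (290,195), with orange, red, yellow and blue bushes. Bottle at (220,255), tape at (388,200). Next I triangulate.

```bash
python3 - <<'E'
from h import *
for t,(x0,y0,x1,y1) in {'scene0':(230,165,410,290),'side0':(235,140,390,270)}.items():
    f=np.load(t+'.npz')['frame'][y0:y1,x0:x1,::-1]
    cv2.imwrite(f'pics/{t}z.png',cv2.resize(f,None,fx=4,fy=4,interpolation=cv2.INTER_CUBIC))
rng={'red':((172,8),150),'orange':((8,19),170),'yellow':((22,34),130),'blue':((108,128),130)}
for t,(x0,y0,x1,y1) in {'scene0':(230,165,410,290),'side0':(235,140,390,270)}.items():
    h=cv2.cvtColor(np.load(t+'.npz')['frame'],cv2.COLOR_RGB2HSV)
    for c,((a,b),s) in rng.items():
        H=h[...,0]; m=((H>=a)|(H<=b)) if a>b else ((H>=a)&(H<=b))
        m=(m&(h[...,1]>s)&(h[...,2]>60)).astype(np.uint8); mm=np.zeros_like(m); mm[y0:y1,x0:x1]=m[y0:y1,x0:x1]
        n,l,st,ce=cv2.connectedComponentsWithStats(mm)
        for i in range(1,n):
            if st[i,4]>25: print(t,c,st[i],ce[i].round(1))
E
```

```text
scene0 red [271 190  13   9  92] [277.3 193.8]
scene0 orange [253 197  10   5  39] [257.6 198.8]
scene0 yellow [289 185  13   9  95] [295.3 188.7]
scene0 yellow [375 186  24  26 405] [388.3 196.2]
scene0 yellow [320 203   6  14  30] [323.1 208.3]
scene0 blue [307 180  11   7  53] [312.2 182.7]
side0 red [359 161   7  18  86] [362.1 168.9]
side0 red [263 182  14  13 142] [269.5 188.2]
side0 orange [356 178   8  15  73] [359.7 184.6]
side0 orange [252 196  14  13 147] [258.7 201.6]
side0 yellow [333 140  26  29 599] [345.1 154. ]
side0 yellow [273 170  14  12 143] [279.4 175.4]
side0 yellow [352 191   8  30 167] [355.3 204.9]
side0 blue [283 159  12  10  82] [288.8 162.7]
```

```bash
ls pics
```

```text
scene0.png
scene0z.png
side0.png
side0z.png
wrist0.png
```

View pics/scene0z.png

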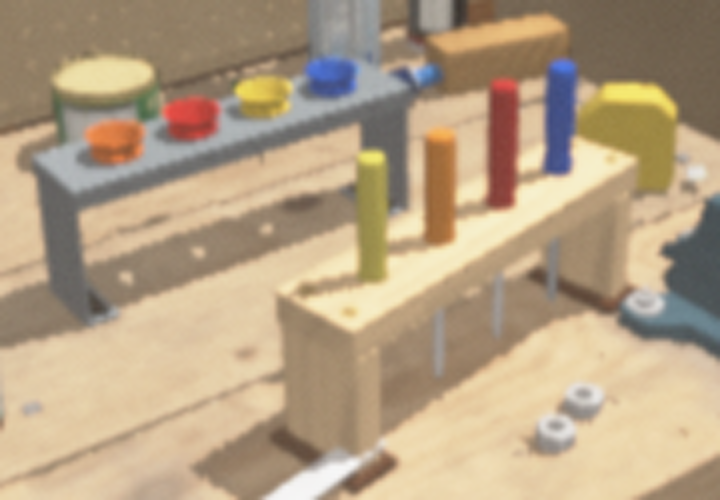

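View pics/side0z.png

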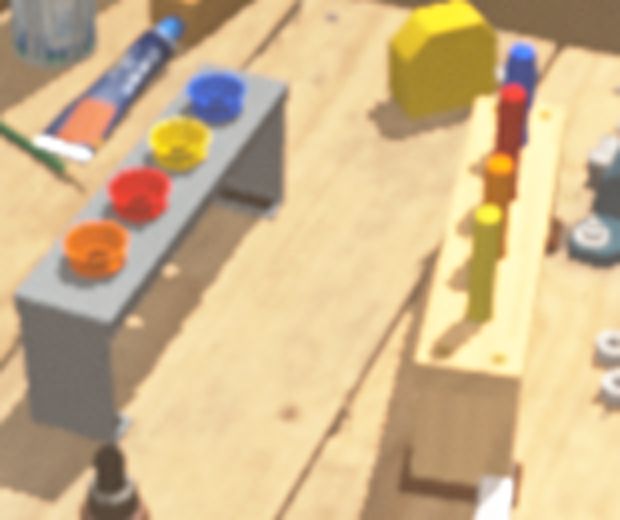

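```bash
cat >> h.py <<'E'
def ray(d,uv):
    T=d['camera_from_world'];R=T[:3,:3];o=-R.T@T[:3,3]
    v=R.T@np.linalg.solve(d['mtx'],np.array([*uv,1.0]));return o,v/np.linalg.norm(v)
def plane(d,uv,z):
    o,v=ray(d,uv);return o+v*(z-o[2])/v[2]
def tri(rs):
    A=0;b=0
    for o,v in rs:
        P=np.eye(3)-np.outer(v,v);A=A+P;b=b+P@o
    p=np.linalg.solve(A,b);return p,max(np.linalg.norm((np.eye(3)-np.outer(v,v))@(p-o)) for o,v in rs)
def wd(d,s):
    "wrist camera -> add camera_from_world"
    from scipy.spatial.transform import Rotation as Ro
    q=s['orientation'];T=np.eye(4);T[:3,:3]=Ro.from_quat([q[1],q[2],q[3],q[0]]).as_matrix();T[:3,3]=s['tcp_pos']
    d=dict(d);d['camera_from_world']=np.linalg.inv(T@d['mount']);return d
E
python3 - <<'E'
from h import *
A=dict(np.load('scene0.npz'));B=dict(np.load('side0.npz'))
a=lambda p:((p[0]+.5)/4-.5+230,(p[1]+.5)/4-.5+165)
b=lambda p:((p[0]+.5)/4-.5+235,(p[1]+.5)/4-.5+140)
D={'y':((372,156),(488,213),.156),'o':((440,135),(500,162),.15),'r':((504,85),(513,91),.16),'b':((562,66),(522,50),.155),
'co':((116,130),(97,236),.103),'cr':((192,105),(140,186),.103),'cy':((264,84),(180,136),.103),'cb':((332,65),(217,90),.103)}
for k,(p,q,z) in D.items():
    P,e=tri([ray(A,a(p)),ray(B,b(q))]); print(k,P.round(4),round(e,4),plane(A,a(p),z)[:2].round(4),plane(B,b(q),z)[:2].round(4))
for n,z,p,q in [('bottle cap',.102,(217,233),(262,254)),('bottle base',0,(221,272),(264,290))]:
    print(n,plane(A,p,z).round(3),plane(B,q,z).round(3))
# rack corners
for n,z,p in [('oldA',.09,(280,292)),('oldB',.09,(352,330)),('oldC',.09,(636,160)),('newA',.09,(38,160)),('newB',.09,(80,190)),('newC',.09,(408,92)),('tapeTL',.064,(595,88)),('tapeR',.064,(676,92)),('tapebot',0,(650,190))]: print(n,plane(A,a(p),z).round(3))
E
```

```text
y [0.4356 0.036  0.1547] 0.0003 [0.4338 0.037 ] [0.435 0.038]
o [ 0.4457 -0.0125  0.1484] 0.0005 [ 0.4425 -0.0097] [ 0.4453 -0.0114]
r [ 0.4559 -0.0614  0.1585] 0.0004 [ 0.4529 -0.0586] [ 0.4555 -0.06  ]
b [ 0.4665 -0.1105  0.1523] 0.0002 [ 0.4622 -0.1065] [ 0.4654 -0.1062]
co [0.6324 0.076  0.1042] 0.0003 [0.6342 0.0754] [0.6334 0.0742]
cr [0.6317 0.028  0.1054] 0.0013 [0.6383 0.0238] [0.6325 0.0272]
cy [ 0.6322 -0.0216  0.1054] 0.0013 [ 0.639  -0.0263] [ 0.633  -0.0224]
cb [ 0.6332 -0.0714  0.1046] 0.0014 [ 0.6386 -0.0758] [ 0.6335 -0.0712]
bottle cap [0.54  0.209 0.102] [0.553 0.212 0.102]
bottle base [0.557 0.209 0.   ] [0.555 0.212 0.   ]
oldA [0.449 0.081 0.09 ]
oldB [0.402 0.072 0.09 ]
oldC [ 0.449 -0.154  0.09 ]
newA [0.65  0.118 0.09 ]
newB [0.603 0.114 0.09 ]
newC [ 0.6   -0.107  0.09 ]
tapeTL [ 0.578 -0.244  0.064]
tapeR [ 0.541 -0.283  0.064]
tapebot [ 0.536 -0.26   0.   ]
```

```bash
python3 - <<'E'
from h import *
A=dict(np.load('scene0.npz'));B=dict(np.load('side0.npz'))
for d,ps in ((A,[(80,297),(180,262)]),(B,[(183,372),(232,322)])):
    for p in ps: print(plane(d,p,.02).round(3))
for d,ps in ((A,[(0,18),(103,20)]),(B,[(5,110),(103,58)])):
    for p in ps: print('top',plane(d,p,.5).round(3))
print(env.get_state()['tcp_pos'])
E
```

```text
[0.61  0.451 0.02 ]
[0.612 0.273 0.02 ]
[0.587 0.431 0.02 ]
[0.565 0.314 0.02 ]
top [2.679 0.542 0.5  ]
top [ 4.384 -0.142  0.5  ]
top [0.673 0.476 0.5  ]
top [0.675 0.337 0.5  ]
[0.18059623 0.54553971 0.24961411]
```

Emit:
move_arm:
  commands:
    - [[0.4, -0.8, 0], [0, 0, -0.467], 1]
    - [[0.4, -0.8, 0], [0, 0, -0.467], 1]
    - [[0.4, -0.8, 0], [0, 0, -0.467], 1]
    - [[0.4, -0.8, 0], [0, 0, -0.467], 1]
    - [[0.4, -0.8, 0], [0, 0, -0.467], 1]
  newtons: 40

```text
clock: 0.65
tcp_pos: [0.261, 0.3845, 0.25]
orientation: [-0.0, 0.318, 0.948, -0.0]
wrist_force: [0.5, -0.5, -1.0]
finger_gap: 0.0851
```

Emit:
move_arm:
  commands:
    - [[0.4, -0.8, 0], [0, 0, -0.467], 1]
    - [[0.4, -0.8, 0], [0, 0, -0.467], 1]
    - [[0.4, -0.8, 0], [0, 0, -0.467], 1]
    - [[0.4, -0.8, 0], [0, 0, -0.467], 1]
    - [[0.4, -0.8, 0], [0, 0, -0.467], 1]

```text
clock: 1.15
tcp_pos: [0.341, 0.2245, 0.2502]
orientation: [0.0, 0.468, 0.884, 0.0]
wrist_force: [0.7, 0.1, -0.5]
finger_gap: 0.0854
```

Emit:
move_arm:
  commands:
    - [[0.4, -0.8, 0], [0, 0, -0.467], 1]
    - [[0.4, -0.8, 0], [0, 0, -0.467], 1]
    - [[0.4, -0.8, 0], [0, 0, -0.467], 1]
    - [[0.4, -0.8, 0], [0, 0, -0.467], 1]
    - [[0.4, -0.8, 0], [0, 0, -0.467], 1]

```text
clock: 1.65
tcp_pos: [0.421, 0.0644, 0.2502]
orientation: [-0.0, 0.605, 0.796, 0.0]
wrist_force: [0.9, 0.6, -0.8]
finger_gap: 0.0853
```

Emit:
move_arm:
  commands:
    - [[0.4, -0.8, 0.3], [0, 0, -0.467], 1]
    - [[0, 0, 0], [0, 0, 0], 1]
    - [[0, 0, 0], [0, 0, 0], 1]

```text
clock: 1.95
tcp_pos: [0.4368, 0.0333, 0.2621]
orientation: [-0.0, 0.631, 0.776, 0.0]
wrist_force: [-0.4, 0.7, -0.0]
finger_gap: 0.0852
```

```bash
python3 - <<'E'
from h import *
s=env.get_state(); print(s['tcp_pos'],s['orientation'],s['joint_pos'],s['wrist_force'])
d=wd(shot('wrist','w1'),s); np.savez('w1.npz',**d)
from scipy.spatial.transform import Rotation as Ro
q=s['orientation'];print(Ro.from_quat([q[1],q[2],q[3],q[0]]).as_matrix().round(3))
for p in [(.4356,.036,.1555),(.4457,-.0125,.1495),(.632,.076,.103),(.632,-.0216,.103)]:
    c=d['camera_from_world']@np.array([*p,1]); print((d['mtx']@(c[:3]/c[2]))[:2])
E
```

```text
[0.43684059 0.03332744 0.26213881] [-2.69109556e-04  6.30582832e-01  7.76121910e-01  1.31163201e-05] [-1.07693688e-01  4.47181470e-02 -2.53918291e-01  1.27259742e+00
  3.14546012e-04  1.25691417e+00] [-0.44556667  0.65485597 -0.00695989]
[[-0.205  0.979 -0.   ]
 [ 0.979  0.205  0.   ]
 [ 0.    -0.    -1.   ]]
[309.22528626 202.08120644]
[309.32080975 257.78121701]
[529.59826786 186.08241943]
[490.5161346  278.80476087]
```

View pics/w1.png

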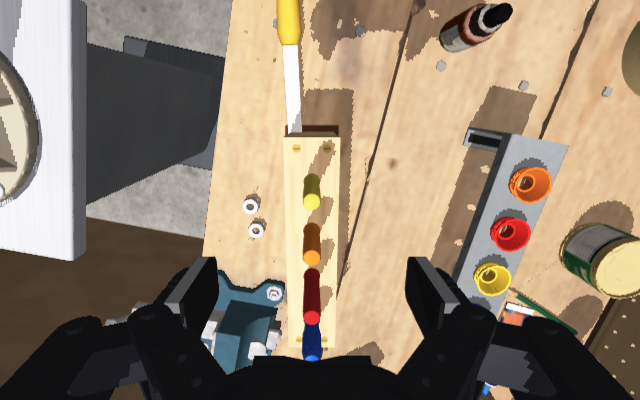

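Wrist view: handle tops are yellow (312,202), orange (312,258), red (313,317) and blue (312,354). Bush mouths are orange (531,184), red (512,233) and yellow (493,278).

```bash
python3 - <<'E'
from h import *
d=dict(np.load('w1.npz'))
for x0,y0,x1,y1,n in [(290,170,335,370,'a'),(465,155,565,310,'b')]:
    cv2.imwrite(f'pics/w1{n}.png',cv2.resize(d['frame'][y0:y1,x0:x1,::-1],None,fx=(3 if n=='a' else 4),fy=(3 if n=='a' else 4),interpolation=cv2.INTER_CUBIC))
for n,p,z in [('y',(312,202),.1555),('o',(312,258),.1495),('r',(313,317),.1595),('b',(312,354),.1545),('co',(531,184),.103),('cr',(512,233),.103),('cy',(493,278),.103)]:
    print(n,plane(d,p,z).round(4))
E
```

```text
y [0.4376 0.0365 0.1555]
o [ 0.4479 -0.0122  0.1495]
r [ 0.4588 -0.0602  0.1595]
b [ 0.4667 -0.1018  0.1545]
co [0.6325 0.0781 0.103 ]
cr [0.634  0.0293 0.103 ]
cy [ 0.6341 -0.0202  0.103 ]
```

View pics/w1a.png

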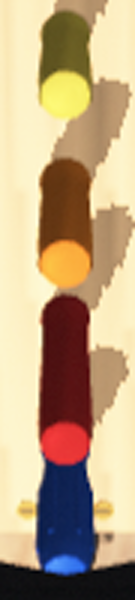

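View pics/w1b.png

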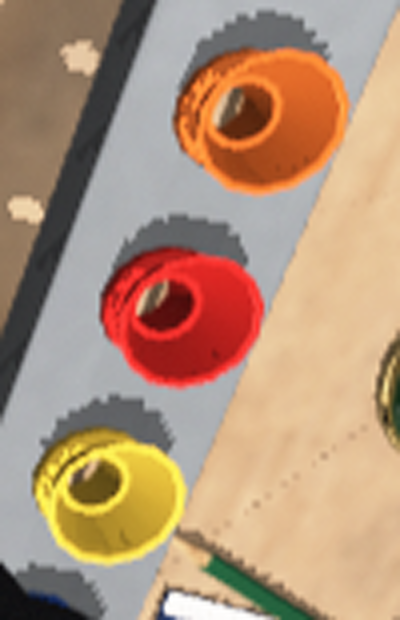

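Emit:
move_arm:
  commands:
    - [[0, 0.07, -0.8], [0, 0, 0], 0.3]
    - [[0, 0, -0.8], [0, 0, 0], 0.3]
    - [[0, 0, -0.8], [0, 0, 0], 0.3]
    - [[0, 0, -0.5], [0, 0, 0], 0.3]
    - [[0, 0, -0.3], [0, 0, 0], 0.3]

```text
clock: 2.5
tcp_pos: [0.4344, 0.0383, 0.1321]
orientation: [-0.002, 0.629, 0.778, -0.001]
wrist_force: [-0.0, -0.1, -0.2]
finger_gap: 0.0551
```

Emit:
move_arm:
  commands:
    - [[0, 0, 0], [0, 0, 0], -1]
    - [[0, 0, 0], [0, 0, 0], -1]
    - [[0, 0, 0], [0, 0, 0], -1]
    - [[0, 0, 0], [0, 0, 0], -1]
    - [[0, 0, 0], [0, 0, 0], -1]

```text
clock: 3.0
tcp_pos: [0.4373, 0.0369, 0.1351]
orientation: [0.001, 0.63, 0.777, 0.001]
wrist_force: [-0.8, 2.0, 2.6]
finger_gap: 0.0134
```

Emit:
move_arm:
  commands:
    - [[0, 0, 0], [0, 0, 0], -1]
    - [[0, 0, 0.3], [0, 0, 0], -1]
    - [[0, 0, 0.6], [0, 0, 0], -1]
    - [[0, 0, 0.8], [0, 0, 0], -1]
    - [[0, 0, 0.8], [0, 0, 0], -1]

```text
clock: 3.5
tcp_pos: [0.4363, 0.0365, 0.2351]
orientation: [-0.0, 0.63, 0.776, -0.0]
wrist_force: [0.9, -0.3, -0.1]
finger_gap: 0.0132
```

```bash
python3 - <<'E'
from h import *
s=env.get_state(); print(s['tcp_pos'],s['finger_gap'],s['wrist_force'])
d=shot('scene','s2'); cv2.imwrite('pics/s2z.png',cv2.resize(d['frame'][120:290,220:410,::-1],None,fx=4,fy=3.5,interpolation=cv2.INTER_CUBIC))
E
```

```text
[0.43626261 0.03652952 0.23506894] 0.013229964430295638 [ 0.93283094 -0.26877947 -0.05401422]
```

View pics/s2z.png

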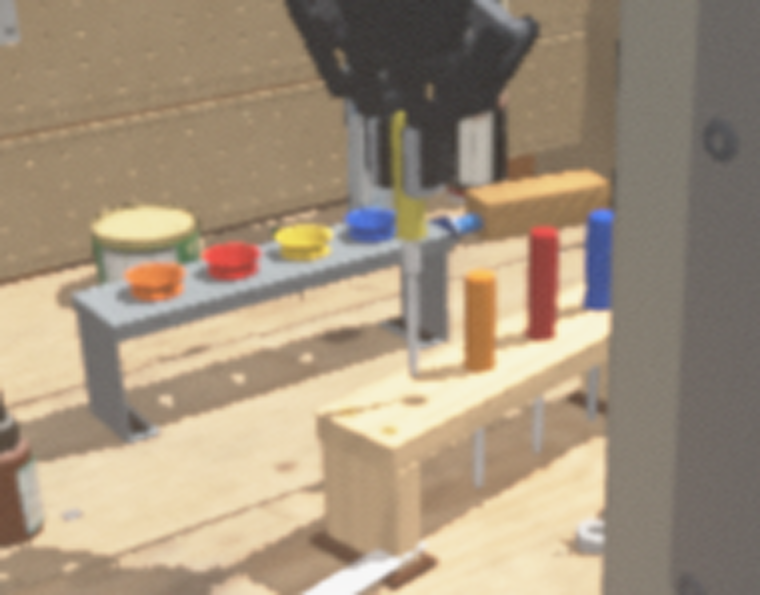

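Emit:
move_arm:
  commands:
    - [[0.2, 0, 0.8], [0, 0, 0], -1]
    - [[0.7, -0.2, 0.1], [0, 0, 0], -1]
    - [[0.7, -0.2, 0], [0, 0, 0], -1]
    - [[0.7, -0.2, 0], [0, 0, 0], -1]
    - [[0.7, -0.2, 0], [0, 0, 0], -1]

```text
clock: 4.05
tcp_pos: [0.5578, 0.0041, 0.2702]
orientation: [0.0, 0.63, 0.777, -0.0]
wrist_force: [0.7, 0.1, -0.5]
finger_gap: 0.0135
```

Emit:
move_arm:
  commands:
    - [[0.7, -0.2, 0], [0, 0, 0], -1]
    - [[0.7, -0.25, 0], [0, 0, 0], -1]
    - [[0.5, -0.2, 0], [0, 0, 0], -1]
    - [[0, 0, 0], [0, 0, 0], -1]
    - [[0, 0, 0], [0, 0, 0], -1]

```text
clock: 4.55
tcp_pos: [0.6324, -0.0215, 0.2693]
orientation: [-0.001, 0.63, 0.776, -0.0]
wrist_force: [-1.2, 0.5, -0.4]
finger_gap: 0.0133
```

```bash
cat > look.py <<'E'
import sys
from h import *
t=sys.argv[1]
s=env.get_state(); print(s['tcp_pos'],s['finger_gap'],s['wrist_force'])
A=shot('scene',t+'s')['frame']; B=shot('side',t+'d')['frame']
a=cv2.resize(A[120:290,220:410,::-1],(399,357),interpolation=cv2.INTER_CUBIC)
b=cv2.resize(B[80:250,215:405,::-1],(399,357),interpolation=cv2.INTER_CUBIC)
cv2.imwrite(f'pics/{t}.png',np.hstack([a,b]))
E
python3 look.py l1
```

```text
[ 0.63243731 -0.02151336  0.26934176] 0.013341726170635617 [-1.16213895  0.52069311 -0.3827928 ]
```

View pics/l1.png

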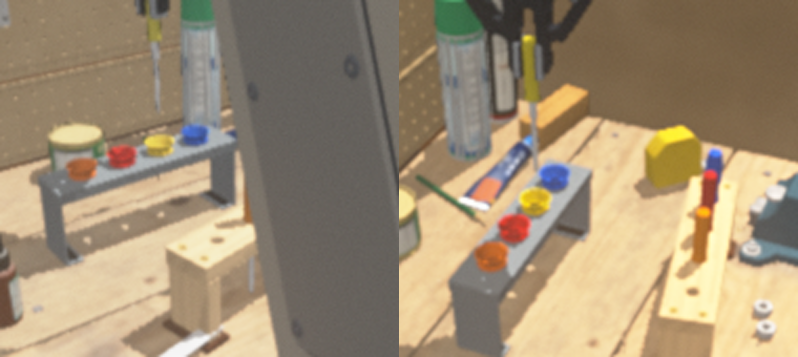

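Emit:
move_arm:
  commands:
    - [[0, 0, -0.7], [0, 0, 0], -1]
    - [[0, 0, -0.7], [0, 0, 0], -1]
    - [[0, 0, -0.7], [0, 0, 0], -1]
    - [[0, 0, -0.6], [0, 0, 0], -1]
    - [[0, 0, -0.3], [0, 0, 0], -1]

```text
clock: 5.15
tcp_pos: [0.6313, -0.0209, 0.1489]
orientation: [-0.001, 0.63, 0.777, -0.001]
wrist_force: [0.3, -0.3, -0.8]
finger_gap: 0.0136
```

Emit:
move_arm:
  commands:
    - [[0, 0, -0.2], [0, 0, 0], -1]
    - [[0, 0, -0.05], [0, 0, 0], -1]
    - [[0, 0, 0], [0, 0, 0], -1]

```text
clock: 5.45
tcp_pos: [0.6329, -0.0212, 0.1411]
orientation: [0.0, 0.63, 0.777, 0.0]
wrist_force: [0.2, -0.5, -1.2]
finger_gap: 0.0136
```

```bash
python3 look.py l2
```

```text
[ 0.63294324 -0.02122689  0.14110247] 0.013642354524347927 [ 0.15867958 -0.4895163  -1.15941672]
```

View pics/l2.png

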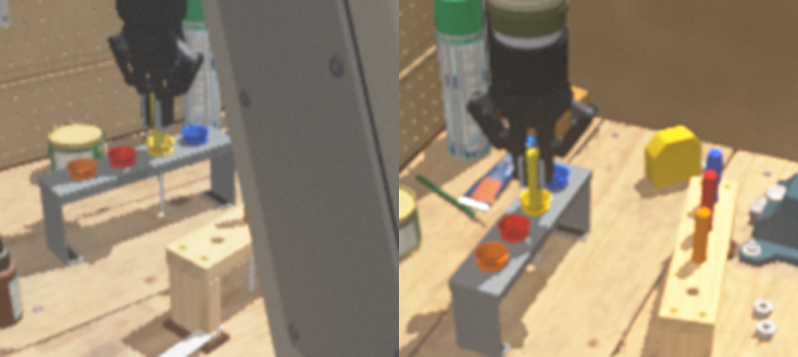

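Emit:
move_arm:
  commands:
    - [[0, 0, -0.05], [0, 0, 0], -1]
    - [[0, 0, -0.05], [0, 0, 0], -1]
    - [[0, 0, -0.05], [0, 0, 0], -1]
    - [[0, 0, 0], [0, 0, 0], -1]

```text
clock: 5.95
tcp_pos: [0.6341, -0.0222, 0.1352]
orientation: [0.002, 0.63, 0.776, 0.0]
wrist_force: [2.8, -2.7, 2.0]
finger_gap: 0.0136
```

Contact. Release and watch.

Emit:
move_arm:
  commands:
    - [[0, 0, 0], [0, 0, 0], -0.5]
    - [[0, 0, 0], [0, 0, 0], -0.2]
    - [[0, 0, 0], [0, 0, 0], 0.3]
    - [[0, 0, 0], [0, 0, 0], 0.3]
    - [[0, 0, 0.3], [0, 0, 0], 0.3]

```text
clock: 6.45
tcp_pos: [0.6313, -0.0209, 0.1447]
orientation: [-0.002, 0.63, 0.777, -0.001]
wrist_force: [-0.3, -0.2, -0.4]
finger_gap: 0.0555
```

Emit:
move_arm:
  commands:
    - [[0, 0, 0.8], [0, 0, 0], 0.3]
    - [[0, 0, 0.8], [0, 0, 0], 0.3]
    - [[0, 0, 0.8], [0, 0, 0], 0.3]
    - [[0, 0, 0.3], [0, 0, 0], 0.3]
    - [[0, 0, 0], [0, 0, 0], 0.3]

```text
clock: 6.95
tcp_pos: [0.634, -0.0214, 0.2572]
orientation: [0.002, 0.63, 0.777, 0.001]
wrist_force: [0.1, -0.1, -0.2]
finger_gap: 0.0552
```

```bash
python3 look.py l3; python3 - <<'E'
from h import *
s=env.get_state(); d=wd(shot('wrist','w3'),s); np.savez('w3.npz',**d)
E
```

```text
[ 0.63395852 -0.02144566  0.25715548] 0.05522637335557624 [ 0.1452219  -0.05388477 -0.23698224]
```

View pics/l3.png

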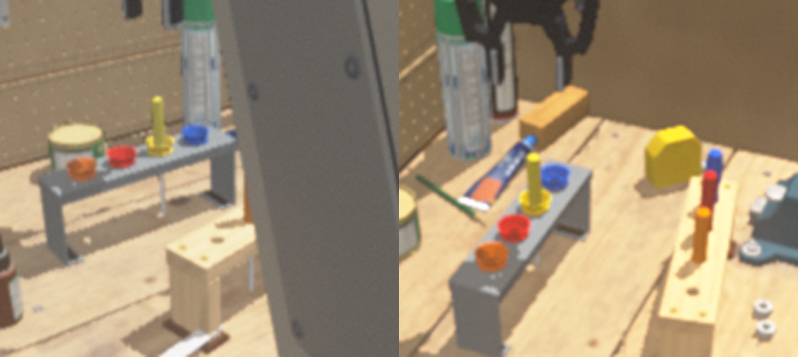

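View pics/w3.png

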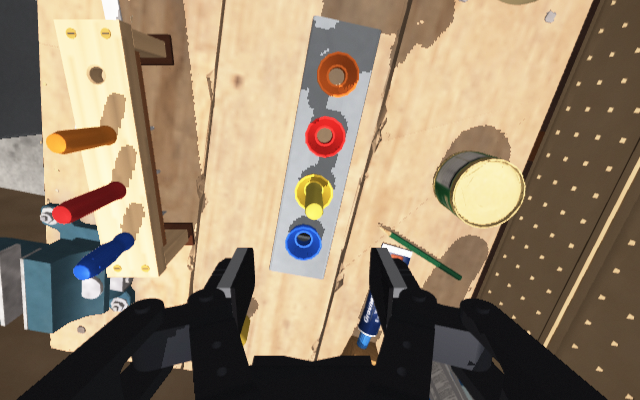

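Wrist view: bush mouths are orange (338,74), red (325,136) and blue (303,242). The yellow handle top is at (314,211), and the driver stands in its bush. Check the seat and refine the positions.

```bash
python3 - <<'E'
from h import *
d=dict(np.load('w3.npz'))
for n,p,z in [('co',(338,74),.103),('cr',(325,136),.103),('cb',(303,242),.103),('ytop',(314,212),.157),('o',(58,144),.1495),('r',(63,215),.1595),('b',(82,272),.1545)]: print(n,plane(d,p,z).round(4))
A=dict(np.load('l3s.npz'));B=dict(np.load('l3d.npz'))
for n,D,(x0,y0) in [('A',A,(280,155)),('B',B,(265,145))]:
    cv2.imwrite(f'pics/l3{n}.png',cv2.resize(D['frame'][y0:y0+50,x0:x0+40,::-1],None,fx=10,fy=10,interpolation=cv2.INTER_CUBIC))
    for z in (.157,.160): 
        c=D['camera_from_world']@np.array([.633,-.0215,z,1]); print(n,z,((D['mtx']@(c[:3]/c[2]))[:2]-[x0,y0]+.5)*10-.5)
    for z in (.157,): 
        c=D['camera_from_world']@np.array([.633,-.0715,z,1]); 
E
cd pics; python3 -c "
import cv2,numpy as np;cv2.imwrite('l3AB.png',np.hstack([cv2.imread('l3A.png'),cv2.imread('l3B.png')]))"
```

```text
co [0.6342 0.0776 0.103 ]
cr [0.6348 0.0278 0.103 ]
cb [ 0.636  -0.0715  0.103 ]
ytop [ 0.6356 -0.0222  0.157 ]
o [ 0.4487 -0.0124  0.1495]
r [ 0.4586 -0.061   0.1595]
b [ 0.4688 -0.109   0.1545]
A 0.157 [146.25182488 113.97731619]
A 0.16 [145.65906026 101.98812966]
B 0.157 [140.9647437   89.90708332]
B 0.16 [140.49866287  78.23328664]
```

View pics/l3AB.png

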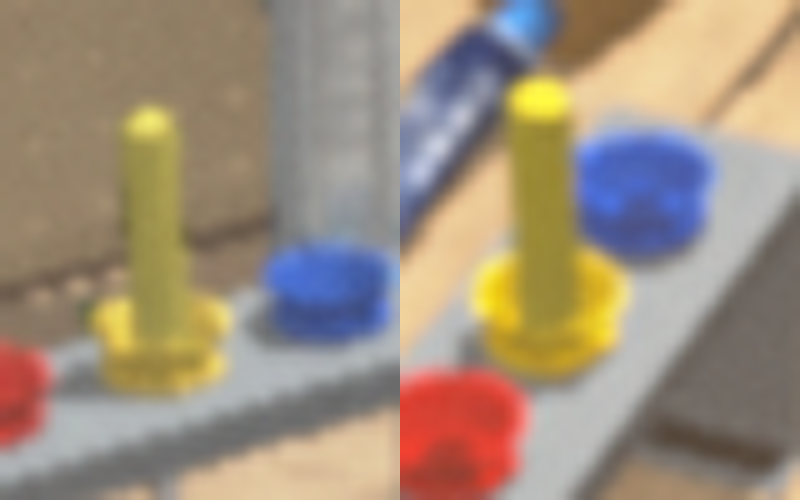

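Emit:
move_arm:
  commands:
    - [[-0.7, -0.37, 0], [0, 0, 0], 0.3]
    - [[-0.7, -0.37, 0], [0, 0, 0], 0.3]
    - [[-0.7, -0.37, 0], [0, 0, 0], 0.3]
    - [[-0.7, -0.37, 0], [0, 0, 0], 0.3]
    - [[-0.7, -0.37, 0], [0, 0, 0], 0.3]

```text
clock: 7.6
tcp_pos: [0.4906, -0.0953, 0.2522]
orientation: [-0.002, 0.63, 0.777, -0.001]
wrist_force: [-0.3, -0.9, 0.3]
finger_gap: 0.0557
```

Emit:
move_arm:
  commands:
    - [[-0.6, -0.37, 0], [0, 0, 0], 0.3]
    - [[-0.05, 0, 0], [0, 0, 0], 0.3]
    - [[0, 0, 0], [0, 0, 0], 0.3]

```text
clock: 7.9
tcp_pos: [0.4659, -0.1101, 0.2532]
orientation: [-0.001, 0.63, 0.776, -0.0]
wrist_force: [0.0, -0.8, 0.2]
finger_gap: 0.0556
```

Emit:
move_arm:
  commands:
    - [[0.05, 0, -0.7], [0, 0, 0], 0.3]
    - [[0, 0, -0.8], [0, 0, 0], 0.3]
    - [[0, 0, -0.7], [0, 0, 0], 0.3]
    - [[0, 0, -0.5], [0, 0, 0], 0.3]
    - [[0, 0, -0.25], [0, 0, 0], 0.3]

```text
clock: 8.4
tcp_pos: [0.4681, -0.109, 0.1335]
orientation: [-0.002, 0.63, 0.777, -0.0]
wrist_force: [0.3, -0.1, 0.0]
finger_gap: 0.0555
```

Emit:
move_arm:
  commands:
    - [[0, 0, 0], [0, 0, 0], 0.3]
    - [[0, 0, 0], [0, 0, 0], -1]
    - [[0, 0, 0], [0, 0, 0], -1]
    - [[0, 0, 0], [0, 0, 0], -1]
    - [[0, 0, 0], [0, 0, 0], -1]

```text
clock: 8.9
tcp_pos: [0.4695, -0.1105, 0.1375]
orientation: [0.001, 0.63, 0.777, 0.0]
wrist_force: [-0.7, 0.5, 4.4]
finger_gap: 0.0157
```

Emit:
move_arm:
  commands:
    - [[0, 0, 0], [0, 0, 0], -1]
    - [[0, 0, 0], [0, 0, 0], -1]

```text
clock: 9.1
tcp_pos: [0.4695, -0.1105, 0.1375]
orientation: [0.001, 0.63, 0.777, 0.0]
wrist_force: [-2.0, -0.5, 5.2]
finger_gap: 0.0156
```

Emit:
move_arm:
  commands:
    - [[0, 0, 0.3], [0, 0, 0], -1]
    - [[0, 0, 0.8], [0, 0, 0], -1]
    - [[0, 0, 0.8], [0, 0, 0], -1]
    - [[0, 0, 0.8], [0, 0, 0], -1]
    - [[0.3, 0.05, 0.6], [0, 0, 0], -1]

```text
clock: 9.6
tcp_pos: [0.4803, -0.1082, 0.2713]
orientation: [0.001, 0.63, 0.776, 0.0]
wrist_force: [0.7, 0.2, -0.3]
finger_gap: 0.0155
```

Emit:
move_arm:
  commands:
    - [[0.7, 0.17, 0], [0, 0, 0], -1]
    - [[0.7, 0.17, 0], [0, 0, 0], -1]
    - [[0.7, 0.17, 0], [0, 0, 0], -1]
    - [[0.7, 0.17, 0], [0, 0, 0], -1]
    - [[0.7, 0.17, 0], [0, 0, 0], -1]

```text
clock: 10.1
tcp_pos: [0.6218, -0.0737, 0.269]
orientation: [0.0, 0.63, 0.777, 0.0]
wrist_force: [-0.7, 0.7, -0.4]
finger_gap: 0.0153
```

Emit:
move_arm:
  commands:
    - [[0.3, 0.07, 0], [0, 0, 0], -1]
    - [[0, 0, 0], [0, 0, 0], -1]
    - [[0, 0, 0], [0, 0, 0], -1]

```text
clock: 10.4
tcp_pos: [0.6324, -0.0712, 0.2683]
orientation: [-0.0, 0.63, 0.777, -0.0]
wrist_force: [-0.4, 0.3, -1.0]
finger_gap: 0.0157
```

```bash
python3 look.py l4
```

```text
[ 0.63241703 -0.07122032  0.26833059] 0.015656693892315138 [-0.43681537  0.30053582 -0.98955004]
```

View pics/l4.png

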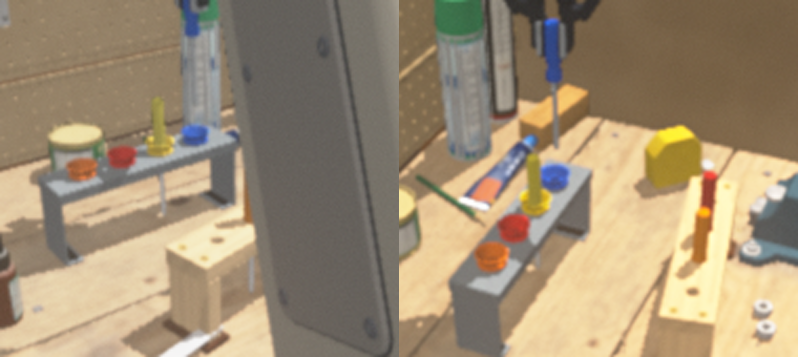

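Blue tip at side (557,147), directly above the blue bush (556,175). Lower it, with 1.5 mm more in x.

Emit:
move_arm:
  commands:
    - [[0.04, 0, -0.7], [0, 0, 0], -1]
    - [[0, 0, -0.7], [0, 0, 0], -1]
    - [[0, 0, -0.7], [0, 0, 0], -1]
    - [[0, 0, -0.6], [0, 0, 0], -1]
    - [[0, 0, -0.3], [0, 0, 0], -1]

```text
clock: 11.0
tcp_pos: [0.6328, -0.0716, 0.1467]
orientation: [-0.001, 0.63, 0.776, -0.001]
wrist_force: [-0.2, -1.4, -1.2]
finger_gap: 0.0156
```

Emit:
move_arm:
  commands:
    - [[0, 0, -0.1], [0, 0, 0], -1]
    - [[0, 0, -0.1], [0, 0, 0], -1]
    - [[0, 0, -0.06], [0, 0, 0], -1]
    - [[0, 0, 0], [0, 0, 0], -1]

```text
clock: 11.4
tcp_pos: [0.6356, -0.0726, 0.1403]
orientation: [0.002, 0.63, 0.776, 0.0]
wrist_force: [-1.3, -3.9, 4.3]
finger_gap: 0.0154
```

Emit:
move_arm:
  commands:
    - [[0, 0, -0.04], [0, 0, 0], -1]
    - [[0, 0, -0.04], [0, 0, 0], -1]
    - [[0, 0, 0], [0, 0, 0], -1]

```text
clock: 11.7
tcp_pos: [0.6358, -0.0729, 0.1394]
orientation: [0.003, 0.63, 0.776, 0.0]
wrist_force: [-5.3, -4.6, 15.4]
finger_gap: 0.0157
```

Emit:
move_arm:
  commands:
    - [[0, 0, 0], [0, 0, 0], -0.5]
    - [[0, 0, 0], [0, 0, 0], -0.2]
    - [[0, 0, 0], [0, 0, 0], 0.3]
    - [[0, 0, 0], [0, 0, 0], 0.3]
    - [[0, 0, 0.3], [0, 0, 0], 0.3]

```text
clock: 12.2
tcp_pos: [0.633, -0.0708, 0.1449]
orientation: [-0.002, 0.63, 0.777, -0.001]
wrist_force: [0.2, 0.3, 0.4]
finger_gap: 0.0552
```

Emit:
move_arm:
  commands:
    - [[0, 0, 0.8], [0, 0, 0], 0.3]
    - [[0, 0, 0.8], [0, 0, 0], 0.3]
    - [[0, 0, 0.8], [0, 0, 0], 0.3]
    - [[0, 0, 0.3], [0, 0, 0], 0.3]
    - [[0, 0, 0], [0, 0, 0], 0.3]

```text
clock: 12.7
tcp_pos: [0.6356, -0.0715, 0.2574]
orientation: [0.002, 0.63, 0.777, 0.001]
wrist_force: [0.1, -1.4, -0.6]
finger_gap: 0.0556
```

```bash
python3 look.py l5
```

```text
[ 0.63557637 -0.07150983  0.25739923] 0.05564485988969168 [ 0.12959571 -1.43006641 -0.59916501]
```

View pics/l5.png

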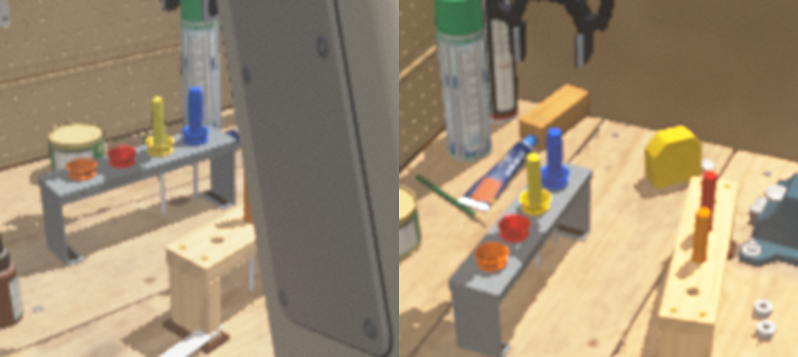

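Blue is in its bush and upright. Red next.

Emit:
move_arm:
  commands:
    - [[-0.7, 0.04, 0], [0, 0, 0], 0.3]
    - [[-0.7, 0.04, 0], [0, 0, 0], 0.3]
    - [[-0.7, 0.04, 0], [0, 0, 0], 0.3]
    - [[-0.7, 0.04, 0], [0, 0, 0], 0.3]
    - [[-0.7, 0.04, 0], [0, 0, 0], 0.3]

```text
clock: 13.3
tcp_pos: [0.4921, -0.0629, 0.2523]
orientation: [-0.002, 0.63, 0.777, -0.001]
wrist_force: [0.1, -0.2, 0.3]
finger_gap: 0.0554
```

Emit:
move_arm:
  commands:
    - [[-0.7, 0.05, 0], [0, 0, 0], 0.3]
    - [[-0.2, 0, 0], [0, 0, 0], 0.3]
    - [[0, 0, 0], [0, 0, 0], 0.3]
    - [[0, 0, 0], [0, 0, 0], 0.3]

```text
clock: 13.7
tcp_pos: [0.4591, -0.0615, 0.2541]
orientation: [-0.0, 0.63, 0.777, 0.0]
wrist_force: [0.4, 0.1, 0.1]
finger_gap: 0.0559
```

Emit:
move_arm:
  commands:
    - [[-0.03, 0, -0.7], [0, 0, 0], 0.3]
    - [[0, 0, -0.8], [0, 0, 0], 0.3]
    - [[0, 0, -0.7], [0, 0, 0], 0.3]
    - [[0, 0, -0.5], [0, 0, 0], 0.3]
    - [[0, 0, -0.25], [0, 0, 0], 0.3]

```text
clock: 14.2
tcp_pos: [0.4571, -0.0611, 0.1343]
orientation: [-0.001, 0.63, 0.777, -0.001]
wrist_force: [-0.2, -0.2, 0.0]
finger_gap: 0.0555
```

Emit:
move_arm:
  commands:
    - [[0, 0, 0], [0, 0, 0], 0.3]
    - [[0, 0, 0], [0, 0, 0], -1]
    - [[0, 0, 0], [0, 0, 0], -1]
    - [[0, 0, 0], [0, 0, 0], -1]
    - [[0, 0, 0], [0, 0, 0], -1]

```text
clock: 14.7
tcp_pos: [0.4582, -0.0616, 0.1379]
orientation: [0.001, 0.63, 0.777, 0.001]
wrist_force: [0.2, -0.2, 3.0]
finger_gap: 0.0148
```

Emit:
move_arm:
  commands:
    - [[0, 0, 0], [0, 0, 0], -1]
    - [[0, 0, 0], [0, 0, 0], -1]

```text
clock: 14.9
tcp_pos: [0.4582, -0.0616, 0.1378]
orientation: [0.001, 0.63, 0.777, 0.001]
wrist_force: [0.7, -0.2, 6.9]
finger_gap: 0.0147
```

Emit:
move_arm:
  commands:
    - [[0, 0, 0.3], [0, 0, 0], -1]
    - [[0, 0, 0.8], [0, 0, 0], -1]
    - [[0, 0, 0.8], [0, 0, 0], -1]
    - [[0, 0, 0.8], [0, 0, 0], -1]
    - [[0.3, 0.15, 0.6], [0, 0, 0], -1]

```text
clock: 15.4
tcp_pos: [0.4683, -0.0555, 0.2714]
orientation: [0.0, 0.63, 0.776, -0.0]
wrist_force: [0.6, 0.2, 0.5]
finger_gap: 0.0151
```

Emit:
move_arm:
  commands:
    - [[0.7, 0.36, 0], [0, 0, 0], -1]
    - [[0.7, 0.36, 0], [0, 0, 0], -1]
    - [[0.7, 0.36, 0], [0, 0, 0], -1]
    - [[0.7, 0.36, 0], [0, 0, 0], -1]
    - [[0.7, 0.36, 0], [0, 0, 0], -1]

```text
clock: 15.9
tcp_pos: [0.6098, 0.0173, 0.2691]
orientation: [-0.0, 0.63, 0.777, -0.0]
wrist_force: [0.5, -0.7, 0.2]
finger_gap: 0.0144
```

Emit:
move_arm:
  commands:
    - [[0.6, 0.28, 0], [0, 0, 0], -1]
    - [[0, 0, 0], [0, 0, 0], -1]
    - [[0, 0, 0], [0, 0, 0], -1]

```text
clock: 16.2
tcp_pos: [0.6328, 0.0281, 0.2682]
orientation: [-0.001, 0.63, 0.777, -0.001]
wrist_force: [-0.7, 0.6, -1.6]
finger_gap: 0.0147
```

```bash
python3 look.py l6
```

```text
[0.63278864 0.02810427 0.26822143] 0.014668558916563481 [-0.72990553  0.61364475 -1.5946767 ]
```

View pics/l6.png

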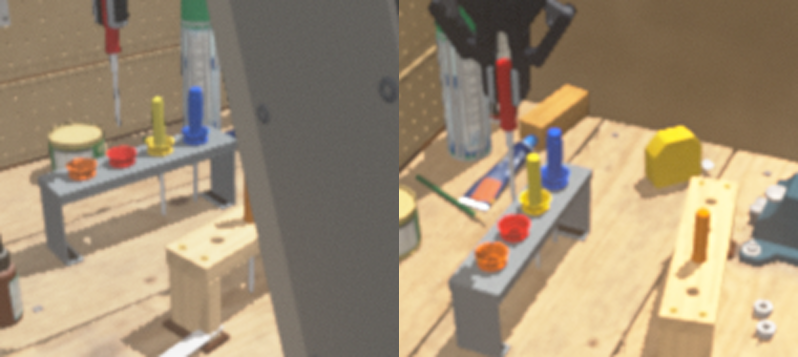

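Red tip at side (515,203), above its bush (515,227). Lower.

Emit:
move_arm:
  commands:
    - [[0.03, 0, -0.7], [0, 0, 0], -1]
    - [[0, 0, -0.7], [0, 0, 0], -1]
    - [[0, 0, -0.7], [0, 0, 0], -1]
    - [[0, 0, -0.6], [0, 0, 0], -1]
    - [[0, 0, -0.3], [0, 0, 0], -1]

```text
clock: 16.8
tcp_pos: [0.6322, 0.0274, 0.147]
orientation: [-0.001, 0.63, 0.776, -0.001]
wrist_force: [0.5, 0.2, 0.6]
finger_gap: 0.0153
```

Emit:
move_arm:
  commands:
    - [[0, 0, -0.1], [0, 0, 0], -1]
    - [[0, 0, -0.1], [0, 0, 0], -1]
    - [[0, 0, -0.06], [0, 0, 0], -1]
    - [[0, 0, 0], [0, 0, 0], -1]

```text
clock: 17.2
tcp_pos: [0.6347, 0.0271, 0.1406]
orientation: [0.001, 0.63, 0.776, -0.0]
wrist_force: [-3.0, -2.5, 4.2]
finger_gap: 0.0148
```

Emit:
move_arm:
  commands:
    - [[0, 0, -0.04], [0, 0, 0], -1]
    - [[0, 0, 0], [0, 0, 0], -1]

```text
clock: 17.4
tcp_pos: [0.6348, 0.027, 0.1404]
orientation: [0.002, 0.63, 0.776, 0.0]
wrist_force: [-6.1, -2.2, 11.1]
finger_gap: 0.0148
```

Emit:
move_arm:
  commands:
    - [[0, 0, 0], [0, 0, 0], -0.5]
    - [[0, 0, 0], [0, 0, 0], -0.2]
    - [[0, 0, 0], [0, 0, 0], 0.3]
    - [[0, 0, 0], [0, 0, 0], 0.3]
    - [[0, 0, 0.3], [0, 0, 0], 0.3]

```text
clock: 17.9
tcp_pos: [0.6332, 0.028, 0.1472]
orientation: [-0.002, 0.63, 0.777, -0.001]
wrist_force: [-0.2, 0.2, -0.1]
finger_gap: 0.0558
```

Emit:
move_arm:
  commands:
    - [[0, 0, 0.8], [0, 0, 0], 0.3]
    - [[0, 0, 0.8], [0, 0, 0], 0.3]
    - [[0, 0, 0.8], [0, 0, 0], 0.3]
    - [[0, 0, 0.3], [0, 0, 0], 0.3]
    - [[0, 0, 0], [0, 0, 0], 0.3]

```text
clock: 18.4
tcp_pos: [0.6357, 0.0278, 0.2595]
orientation: [0.002, 0.63, 0.777, 0.001]
wrist_force: [-0.3, 0.5, -0.5]
finger_gap: 0.0555
```

```bash
python3 look.py l7
```

```text
[0.63565706 0.02781149 0.25946715] 0.05545495829243467 [-0.26011882  0.45921542 -0.53026567]
```

View pics/l7.png

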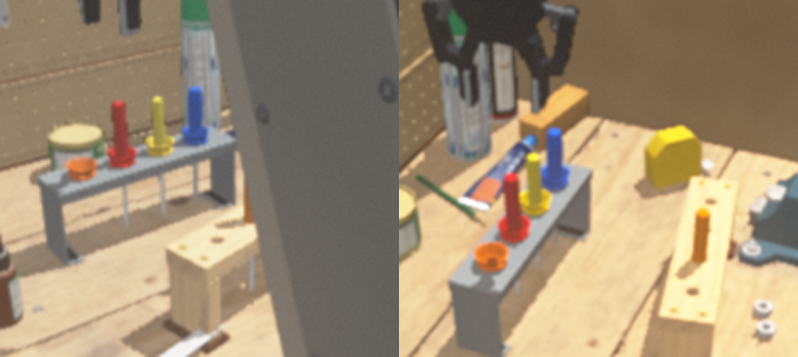

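Red is seated in its bush and upright. Orange last.

Emit:
move_arm:
  commands:
    - [[-0.7, -0.15, 0], [0, 0, 0], 0.3]
    - [[-0.7, -0.15, 0], [0, 0, 0], 0.3]
    - [[-0.7, -0.15, 0], [0, 0, 0], 0.3]
    - [[-0.7, -0.15, 0], [0, 0, 0], 0.3]
    - [[-0.7, -0.15, 0], [0, 0, 0], 0.3]

```text
clock: 19.0
tcp_pos: [0.4921, -0.0021, 0.2544]
orientation: [-0.002, 0.63, 0.777, -0.001]
wrist_force: [0.5, -0.7, 0.4]
finger_gap: 0.0555
```

Emit:
move_arm:
  commands:
    - [[-0.7, -0.15, 0], [0, 0, 0], 0.3]
    - [[-0.48, -0.1, 0], [0, 0, 0], 0.3]
    - [[0, 0, 0], [0, 0, 0], 0.3]
    - [[0, 0, 0], [0, 0, 0], 0.3]

```text
clock: 19.4
tcp_pos: [0.4469, -0.0121, 0.2557]
orientation: [-0.001, 0.63, 0.776, -0.0]
wrist_force: [0.0, -0.2, 0.6]
finger_gap: 0.0553
```

Emit:
move_arm:
  commands:
    - [[0.01, 0, -0.7], [0, 0, 0], 0.3]
    - [[0, 0, -0.8], [0, 0, 0], 0.3]
    - [[0, 0, -0.7], [0, 0, 0], 0.3]
    - [[0, 0, -0.5], [0, 0, 0], 0.3]
    - [[0, 0, -0.3], [0, 0, 0], 0.3]

```text
clock: 19.9
tcp_pos: [0.4473, -0.0117, 0.134]
orientation: [-0.002, 0.63, 0.777, -0.001]
wrist_force: [-0.1, 0.6, 0.8]
finger_gap: 0.0553
```

Emit:
move_arm:
  commands:
    - [[0, 0, 0], [0, 0, 0], 0.3]
    - [[0, 0, 0], [0, 0, 0], -1]
    - [[0, 0, 0], [0, 0, 0], -1]
    - [[0, 0, 0], [0, 0, 0], -1]
    - [[0, 0, 0], [0, 0, 0], -1]

```text
clock: 20.4
tcp_pos: [0.4485, -0.0122, 0.1376]
orientation: [0.001, 0.63, 0.777, 0.001]
wrist_force: [0.8, -0.5, 1.2]
finger_gap: 0.0144
```

Emit:
move_arm:
  commands:
    - [[0, 0, 0], [0, 0, 0], -1]
    - [[0, 0, 0], [0, 0, 0], -1]

```text
clock: 20.6
tcp_pos: [0.4485, -0.0122, 0.1375]
orientation: [0.001, 0.63, 0.777, 0.001]
wrist_force: [0.7, 0.0, 4.2]
finger_gap: 0.0147
```

Emit:
move_arm:
  commands:
    - [[0, 0, 0.3], [0, 0, 0], -1]
    - [[0, 0, 0.8], [0, 0, 0], -1]
    - [[0, 0, 0.8], [0, 0, 0], -1]
    - [[0, 0, 0.8], [0, 0, 0], -1]
    - [[0.3, 0.15, 0.6], [0, 0, 0], -1]

```text
clock: 21.1
tcp_pos: [0.4586, -0.0064, 0.2706]
orientation: [0.0, 0.63, 0.776, -0.0]
wrist_force: [0.9, 0.4, -0.3]
finger_gap: 0.0146
```

Emit:
move_arm:
  commands:
    - [[0.7, 0.36, 0], [0, 0, 0], -1]
    - [[0.7, 0.36, 0], [0, 0, 0], -1]
    - [[0.7, 0.36, 0], [0, 0, 0], -1]
    - [[0.7, 0.36, 0], [0, 0, 0], -1]
    - [[0.7, 0.36, 0], [0, 0, 0], -1]

```text
clock: 21.6
tcp_pos: [0.6002, 0.0664, 0.2682]
orientation: [-0.0, 0.63, 0.777, -0.0]
wrist_force: [1.3, 0.3, -0.2]
finger_gap: 0.015
```

Emit:
move_arm:
  commands:
    - [[0.6, 0.19, 0], [0, 0, 0], -1]
    - [[0.25, 0.1, 0], [0, 0, 0], -1]
    - [[0, 0, 0], [0, 0, 0], -1]
    - [[0, 0, 0], [0, 0, 0], -1]

```text
clock: 22.0
tcp_pos: [0.6329, 0.0774, 0.268]
orientation: [-0.001, 0.63, 0.777, -0.001]
wrist_force: [-0.1, -0.2, -0.0]
finger_gap: 0.0147
```

```bash
python3 look.py l8
```

```text
[0.63290448 0.07735819 0.26797026] 0.014663122710413716 [-0.13179007 -0.16396136 -0.01007181]
```

View pics/l8.png

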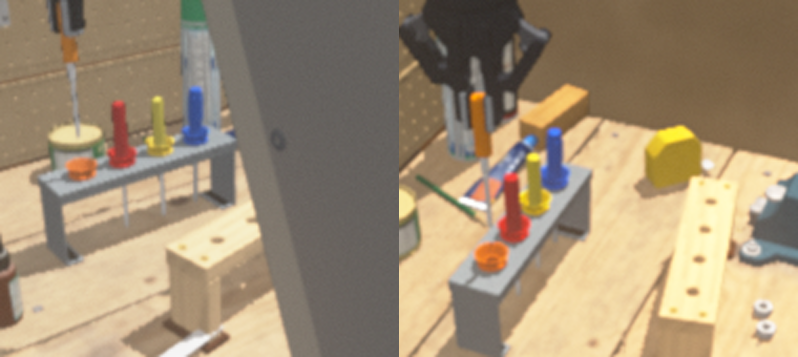

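Orange tip at side (489,228) and scene (78,135), above its bush. Lower.

Emit:
move_arm:
  commands:
    - [[0.03, 0, -0.7], [0, 0, 0], -1]
    - [[0, 0, -0.7], [0, 0, 0], -1]
    - [[0, 0, -0.7], [0, 0, 0], -1]
    - [[0, 0, -0.6], [0, 0, 0], -1]
    - [[0, 0, -0.3], [0, 0, 0], -1]

```text
clock: 22.6
tcp_pos: [0.6328, 0.0771, 0.1468]
orientation: [-0.001, 0.63, 0.776, -0.001]
wrist_force: [0.1, 0.1, -0.8]
finger_gap: 0.0146
```

Emit:
move_arm:
  commands:
    - [[0, 0, -0.1], [0, 0, 0], -1]
    - [[0, 0, -0.1], [0, 0, 0], -1]
    - [[0, 0, -0.06], [0, 0, 0], -1]
    - [[0, 0, 0], [0, 0, 0], -1]

```text
clock: 23.0
tcp_pos: [0.635, 0.0772, 0.1412]
orientation: [0.001, 0.63, 0.777, 0.0]
wrist_force: [-4.1, -1.1, 7.5]
finger_gap: 0.0146
```

Emit:
move_arm:
  commands:
    - [[0, 0, -0.04], [0, 0, 0], -1]
    - [[0, 0, 0], [0, 0, 0], -1]

```text
clock: 23.2
tcp_pos: [0.6351, 0.0772, 0.1409]
orientation: [0.002, 0.63, 0.777, 0.001]
wrist_force: [-6.5, -1.1, 14.1]
finger_gap: 0.0146
```

Emit:
move_arm:
  commands:
    - [[0, 0, 0], [0, 0, 0], -0.5]
    - [[0, 0, 0], [0, 0, 0], -0.2]
    - [[0, 0, 0], [0, 0, 0], 0.3]
    - [[0, 0, 0], [0, 0, 0], 0.3]
    - [[0, 0, 0.3], [0, 0, 0], 0.3]

```text
clock: 23.7
tcp_pos: [0.6336, 0.0775, 0.1472]
orientation: [-0.001, 0.63, 0.777, -0.001]
wrist_force: [0.4, 0.3, 0.4]
finger_gap: 0.0553
```

Emit:
move_arm:
  commands:
    - [[0, 0, 0.8], [0, 0, 0], 0.3]
    - [[0, 0, 0.8], [0, 0, 0], 0.3]
    - [[0, 0, 0.8], [0, 0, 0], 0.3]
    - [[0, 0, 0.3], [0, 0, 0], 0.3]
    - [[-0.6, -0.2, 0], [0, 0, 0], 0.3]

```text
clock: 24.2
tcp_pos: [0.6138, 0.0698, 0.259]
orientation: [0.002, 0.63, 0.777, 0.002]
wrist_force: [0.9, -0.2, 0.2]
finger_gap: 0.0554
```

Emit:
move_arm:
  commands:
    - [[-0.7, -0.2, 0], [0, 0, 0], 0.3]
    - [[-0.7, -0.2, 0], [0, 0, 0], 0.3]
    - [[-0.5, -0.2, 0], [0, 0, 0], 0.3]
    - [[0, 0, 0], [0, 0, 0], 0.3]
    - [[0, 0, 0], [0, 0, 0], 0.3]

```text
clock: 24.7
tcp_pos: [0.5351, 0.0454, 0.257]
orientation: [0.0, 0.63, 0.776, 0.0]
wrist_force: [-0.2, -1.3, -0.2]
finger_gap: 0.0556
```

```bash
python3 look.py l9; python3 - <<'E'
from h import *
A=dict(np.load('l9s.npz'));B=dict(np.load('l9d.npz'))
out=[]
for n,D,(x0,y0,w) in [('A',A,(240,155,85)),('B',B,(245,135,60))]:
    im=cv2.resize(D['frame'][y0:y0+70,x0:x0+w,::-1],None,fx=5,fy=5,interpolation=cv2.INTER_CUBIC)
    for y,L in [(.0773,.144),(.0277,.154),(-.022,.150),(-.0717,.149)]:
        c=D['camera_from_world']@np.array([.6345,y,.007+L,1]);p=((D['mtx']@(c[:3]/c[2]))[:2]-[x0,y0]+.5)*5-.5
        print(n,p.round(0)); cv2.drawMarker(im,tuple(int(v) for v in p.round()),(255,255,0),0,8,1)
    out.append(im)
cv2.imwrite('pics/l9z.png',np.hstack(out))
E
```

```text
[0.53510279 0.04541687 0.25696215] 0.05564615192109945 [-0.24486423 -1.3341913  -0.2103717 ]
A [ 81. 116.]
A [178.  71.]
A [272.  56.]
A [360.  36.]
B [ 58. 231.]
B [114. 146.]
B [168.  93.]
B [217.  38.]
```

View pics/l9z.png

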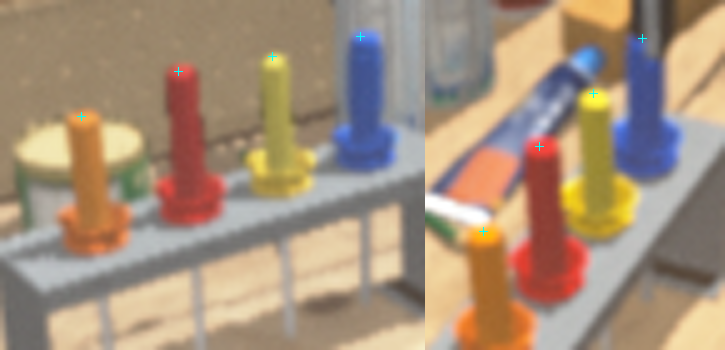

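View pics/l9d.png

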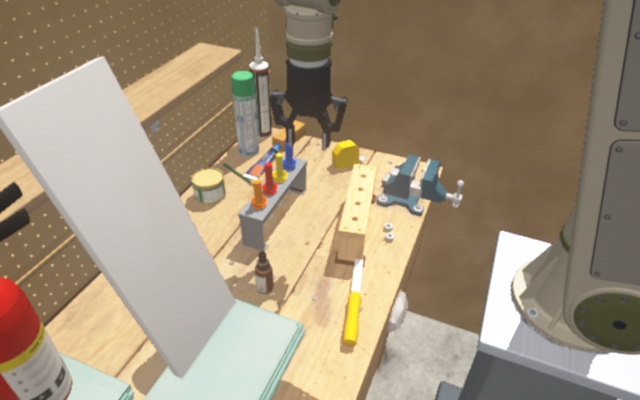

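All four handle tops lie within a pixel or two of where seated drivers should be in both views. The bottle (263,275) and tape (345,155) have not moved, and the gripper is clear. Handing in.

```bash
python3 -c "
from workcell import job
print(job.hand_in())"
```

```text
the job is handed in; nothing more can be done
None
```

All four screwdrivers are in the grey steel rack, each in the bush of its own colour: orange, red, yellow, blue from left to right. I moved them in the order yellow, blue, red, orange. Each was lifted clear, lowered until it touched its bush, pressed gently or left as it was, and released. The job was handed in with about 25 s on the clock, and the highest wrist force I read was about 15 N.

In the last pictures, all four handle tops are within 1–2 pixels of where fully seated, upright drivers should be, in both the scene and side views. The dropper bottle and tape measure have not moved, the plywood rack is empty, and the gripper is clear of everything. No check failed or disagreed. The seating depth was judged only from the pictures, which are good to about 2 mm.

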